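# Dry-lay a tile motif on the setting board

## Robot

A 6-joint arm with a two-finger parallel gripper is mounted at the origin on the work surface. World frame = base frame: x ahead of the robot, y to its left, z up, the work surface at z = 0. Lengths are in m, angles in rad, forces in N, time in s.
With the tool pointing down it reaches from about 0.225 to 0.875 m from the base axis. Payload 3.4 kg.
Tool frame: the origin (TCP) lies on the centre line of the jaws, within the pads' length; the fingertips stand 14 mm ahead of it and the grasp point (between the pads) lies 5 mm behind it; z points along the fingers, y is the line along which they close (so a half turn about z gives the same grasp; the last joint's range is limited). The gripper opens to 85 mm and grips with 20 to 120 N. Pads are 22 mm wide; open, the fingers measure 114 mm over their backs; the gripper's body (76 mm by 85 mm) begins 54 mm behind the grasp point. The pads swing forward as they close: fully open they stand 13 mm farther back than shut.
Start: joints at [1.05, 0.276, 1.505, -0, 1.361, -0.121], TCP at [0.224, 0.53, 0.245] pointing down, gripper open.
Joint ranges: [-2.89, 2.89], [-0.75, 2.08], [0.22, 2.7], [-1.18, 4.32], [0.11, 2.71], [-2.7, 2.7]. Speed limits (rad/s): [2.57, 2.57, 3.14, 3.14, 3.14, 3.14].

## Interface

Orientations are given as a unit quaternion [w, x, y, z].
In Python, from rig import manip, eyes gives the robot as it stands.
- The arm moves only by the shell command python3 -m creep 'ROWS' [FORCE]. ROWS is JSON, a list of rows, each a list of 5 numbers: the opening, from 0 (shut) to 1 (fully open), then the shift along the tool's x, y, z normalised to -1 to 1, where 1 is 0.5 m, then the turn about the tool's z normalised to -1 to 1, where 1 is 360 degrees. In form: [[fingers, dx, dy, dz, spin], ...]. A call has 1 to 10 rows; each row is the pose to reach, as a shift and turn from the pose commanded when the call began, along the tool's axes at that moment, turning the shorter way round; what a row does not reach only later rows make up. A row lasts 1/10 s, in which the tool goes at most 50 mm and 8.59 degrees, less where a joint would pass 70% of its speed; a pose out of reach is approached as far as the arm can. A call with a number of a shift or a turn outside -1 to 1 is refused whole. A call with a gripper value outside its range is refused whole. The fingers move at their own pace and stop on an object; FORCE is the grip in N (left out, the last holds). Time passes only in rows, so rows that repeat a pose let the fingers close. It gives the time, the measured TCP pose, the force, the opening and the grip force at its end, in the units of the state.
- manip.get_state(): the state, without advancing time (a new reading comes with each control period).
- eyes.get_image(name): name is "side" or "top" or "wrist"; returns a dict with "frame" (400x640x3 uint8, red, green, blue), "fx", "fy", "cx", "cy" (pixels), "R" (3x3) and "t" (3): a world point X has camera coordinates R X + t. Camera axes: x right, y down, z forward; pixel columns grow to the right and rows downward; lengths in m; the calibration is good to about 2 mm. A picture is of the moment at which its call begins. There is no depth.
- manip.sign_off(): hands the job in; it is judged then, once.
Trained networks look in the newest picture that a camera, given by its name, has taken for a name from the list of things; names that differ only in an ending like _2 or _b are one class to them, and where a whole thing is asked for, a point or a joint stands for the part that bears it (a point fixed in the world has none). Each returns a list of dicts, best first, with "confidence" (0 to 1); they miss things now and then, are a little off and sometimes report something else, mostly with a low value. They report only what shows in the picture. A call takes as long as a camera call. They do not tell look-alikes from the thing itself.
- eyes.regions_of(camera, label): "mask" (400x640 bool, what is visible of it) and "bbox" ([left, top, right, bottom] in pixels, round what is visible of it).
- eyes.place_of(camera, label): "centre" ([column, row] in pixels: a listed point, or the origin of a listed thing).
The state is a dict: "clock": time; "qpos": joint angles; "qd": joint speeds; "effort": joint torques, N m; "position": TCP position; "ee_rot": TCP orientation; "contact_force": force on the tool from outside, world axes, zero at the start; "moment": the same for the moment, N m; "width": finger opening in m; "gripper_force": force on a finger pad.
Only numpy, scipy, OpenCV 4.12 (cv2) and the standard library are available. Lean on these libraries where they do the work, as an engineer would, in place of code of your own. Each camera call takes 0.05 s, during which the arm holds its last target. There are 200 camera calls.

## Task

Dry-lay the four loose tiles on the setting board; its back is the edge with the raised batten. Put the hexagon midway between the fixed star and cross, the long bar behind the middle of the hexagon and parallel to the batten, and the square tile straight in front of the star with its sides parallel to the board's, leaving about 25 mm clear between bar and hexagon and between square and star; then centre the small round boss on top of the square. Set each tile down flat without dropping it, and do not disturb the hammer or the cup.

Things in the scene. Friction and masses are not known exactly. Their poses are not given: they have to be found in the camera images.
- board: Pale wooden setting board, fixed, 280 (x) by 290 (y) by 18 mm thick, lying flat on the table to the left or right of the tray. A dark batten 20 mm wide and standing 10 mm above the board runs along its back edge, the edge farther from the robot. Origin: centre of its underside; x points to the batten, y to its left seen from the robot, z up. The top face is 18 mm above the origin.
- star: Eight-pointed star tile, 65 mm across its points, 16 mm thick, blue glaze, already fixed on the board 90 mm to one side of the board's centre line, halfway between front and back edges; it may be the left or the right one. Origin: centre of its underside (on the board's top); axes parallel to the board's; points lie on its x and y axes.
- cross: Cross (plus-shaped) tile, 66 mm across, arms 24 mm wide, 16 mm thick, blue glaze, already fixed on the board 90 mm from the centre line on the other side from the star. Origin: centre of its underside; axes parallel to the board's.
- hexagon: Hexagonal tile, 58 mm across flats, 67 mm across corners, 70 g. Fired clay with a blue glazed face, 16 mm thick, loose, lying face up on the tray at the start (underside 5 mm above the table). Origin: centre of its underside, z up. Two of its flats face along its x axis; the others are 60 degrees apart.
- bar: Long narrow border tile, 96 mm long (its y) by 30 mm wide (its x), 90 g. Fired clay with a blue glazed face, 16 mm thick, loose, lying face up on the tray at the start (underside 5 mm above the table). Origin: centre of its underside, z up. 
- square: Square tile, 50 by 50 mm, 80 g. Fired clay with a blue glazed face, 16 mm thick, loose, lying face up on the tray at the start (underside 5 mm above the table). Origin: centre of its underside, z up. Sides parallel to its x and y.
- boss: Small round button-like tile, 32 mm in diameter, 20 mm high, top edge bevelled in looks only, 30 g. Fired clay with blue glaze, loose, lying face up on the tray at the start (underside 5 mm above the table). Origin: centre of its underside, z up.
- hammer: Tile hammer lying on the table, wooden handle 240 mm, steel head; bystander. Origin: under the handle, 50 mm from the head's middle; y points to the head, which lies towards the robot.
- pot: White ceramic cup, 72 mm across the rim, 85 mm tall; bystander. Origin: centre of its underside.
- tray: Darker wooden tray, fixed, 250 (x) by 280 (y) mm, flat on the table; inner floor 5 mm and rim 14 mm above the table, walls 5 mm thick. It holds the four loose tiles at the start. Origin: centre of its underside.
Mind the look-alikes: they are no part of the job. What is shaped like the bar but brown is not meant. What is shaped like the square but yellow is not meant.

How it is judged:
At the end, for the whole second after the job is handed in: All flat, at rest, released. Hexagon within 13 mm of midway between star and cross. Bar behind it: centres 55-87 mm apart, 21 mm sideways. Square in front of star: centres 67-99 mm apart, 14 mm sideways. Bar and square parallel to the board within 0.2 rad. Boss on the square within 10 mm (x of hexagon in the frame of board between -0.013 and 0.013 m and y of hexagon in the frame of board between -0.013 and 0.013 m and y of bar in the frame of board between -0.021 and 0.021 m and x of bar in the frame of board above 0 m and horizontal distance between bar and hexagon between 0.055 and 0.087 m and angle between the y axis of bar and the y axis of board, either way round below 0.2 rad and x of square in the frame of star between -0.099 and -0.067 m and y of square in the frame of star between -0.014 and 0.014 m and (angle between the x axis of square and the x axis of board, either way round below 0.2 rad or angle between the x axis of square and the y axis of board, either way round below 0.2 rad) and horizontal distance between boss and square below 0.01 m and z of boss in the frame of square between 0.0135 and 0.0185 m and z of hexagon in the frame of board between 0.0155 and 0.0205 m and z of bar in the frame of board between 0.0155 and 0.0205 m and z of square in the frame of board between 0.0155 and 0.0205 m and angle between each of hexagon, bar, square, boss's own z axis and vertical below 0.08 rad and linear speed of each of hexagon, bar, square, boss below 0.02 m/s); the robot touches nothing.
It fails at once if a loose tile was dropped (falling freely faster than 0.6 m/s, about 18 mm of fall) ((linear speed of hexagon above 0.6 m/s and contact force between the fingers and hexagon below 0.05 N) or (linear speed of bar above 0.6 m/s and contact force between the fingers and bar below 0.05 N) or (linear speed of square above 0.6 m/s and contact force between the fingers and square below 0.05 N) or (linear speed of boss above 0.6 m/s and contact force between the fingers and boss below 0.05 N)).
It fails at once if hammer or cup was moved by more than 15 mm (distance of any of hammer, pot from where it was at the start of the episode above 0.015 m).
It also fails if it takes over 99 s, if anything falls off the work surface, if the arm or the gripper's body presses on something with over 40 N, if the wrist force passes 120 N, or if a joint passes its speed limit or range.

## Working session

There is one attempt and no reset: what is moved stays moved. The work goes in short steps, Python scripts to look and compute and a shell command to move; the robot and the scene stay as the last step left them, time stands still between calls to the robot, and variables do not carry over. Pictures are saved under pics/ and viewed, at most 14 in all, crops included, and the job is handed in when it is done.

```bash
mkdir -p pics; ls; python3 - <<'E'
from rig import manip, eyes
import cv2
print(manip.get_state())
for n in ("top","side"):
    d=eyes.get_image(n); cv2.imwrite(f"pics/{n}0.png",d["frame"][:,:,::-1]); print(n,d["fx"],d["cx"],d["cy"],d["R"],d["t"])
E
```

```text
pics
{'clock': 0.0, 'qpos': array([ 1.05003658e+00,  2.76593677e-01,  1.50614066e+00, -6.62931128e-06,
        1.36073508e+00, -1.20997380e-01]), 'qd': array([ 8.02884693e-04,  4.76764200e-06,  5.24846026e-04,  2.35488241e-03,
        5.37701384e-04, -1.33643334e-03]), 'effort': array([-6.87003539e-04, -4.16774368e+01, -2.45807523e+01, -3.88284468e-05,
        1.07353643e-02, -2.78031371e-05]), 'position': array([0.22353497, 0.52920687, 0.24443747]), 'ee_rot': array([-2.92890428e-04,  1.98552112e-01,  9.80089883e-01, -8.91508246e-04]), 'contact_force': array([ 0.09563039, -0.03029887, -0.45356666]), 'moment': array([-0.01683722,  0.02683077,  0.0360556 ]), 'gripper_force': 0.0, 'width': 0.08538431886234304}
top 378.9158873048294 314.96519222988877 195.7050312628725 [[-1.31405787e-02 -9.99909354e-01 -2.93424334e-03]
 [-9.77980007e-01  1.34635406e-02 -2.08263869e-01]
 [ 2.08284496e-01  1.32923552e-04 -9.78068275e-01]] [-0.00574499  0.55139473  1.14026107]
side 372.1140670415775 315.96423295458214 199.41433421128588 [[ 0.99915487 -0.04081815 -0.00483993]
 [-0.03361176 -0.74357084 -0.66781184]
 [ 0.02366001  0.66741013 -0.7443144 ]] [-0.53347669  0.06160085  1.1612078 ]
```

View pics/top0.png

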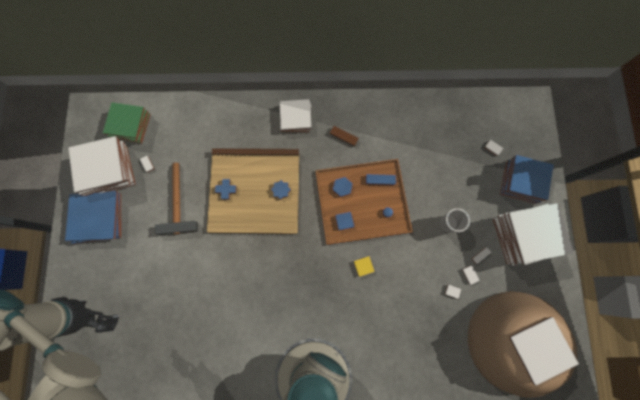

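View pics/side0.png

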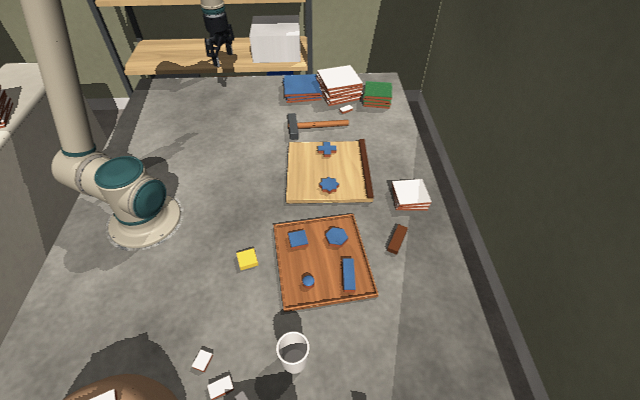

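Top view: board left (207–300, 150–235), cross (226,189), star (280,190), batten at the back (row 152). Tray on the right with hexagon (342,187), bar (380,180), square (344,221), boss (388,212). Look-alikes are outside the tray: brown bar (343,135), yellow square (363,266). The blue books at (93,217) and (528,178) are also irrelevant. I'll take the blue ones in the tray.

```bash
cat > h.py <<'E'
from rig import manip, eyes
import numpy as np, cv2
from scipy.optimize import minimize
from scipy.spatial.transform import Rotation as Ro
def reg(n,r,a0=0): 
    a=a0+np.arange(n)*2*np.pi/n; return np.c_[r*np.cos(a),r*np.sin(a)]
def box(a,b): return np.array([[a,b],[-a,b],[-a,-b],[a,-b]])/2
SH=dict(hexagon=(reg(6,.0335,np.pi/6),.016),bar=(box(.030,.096),.016),square=(box(.05,.05),.016),boss=(reg(24,.016),.020),
 star=(reg(8,.0325),.016),cross=(np.r_[box(.066,.024),box(.024,.066)],.016),board=(box(.28,.29),.018),tray=(box(.25,.28),.014))
def proj(c,P):
    Q=P@np.array(c["R"]).T+np.array(c["t"]); return Q[:,:2]/Q[:,2:]*[c["fx"],c["fy"]]+[c["cx"],c["cy"]]
def back(c,uv,z):
    R=np.array(c["R"]);o=-R.T@np.array(c["t"]);d=R.T@np.array([(uv[0]-c["cx"])/c["fx"],(uv[1]-c["cy"])/c["fy"],1]);return (o+d*(z-o[2])/d[2])[:2]
def prism(name,x,y,a,z0):
    p,h=SH[name];p=p@np.array([[np.cos(a),np.sin(a)],[-np.sin(a),np.cos(a)]])+[x,y]
    return np.r_[np.c_[p,np.full(len(p),z0)],np.c_[p,np.full(len(p),z0+h)]]
def blue(f):
    hsv=cv2.cvtColor(f,cv2.COLOR_RGB2HSV); return cv2.inRange(hsv,(98,95,35),(125,255,255))
S=16
def fit(c,name,mask,z0,hull=True):
    """silhouette fit; returns x,y,yaw,IoU"""
    cs,_=cv2.findContours(mask.astype(np.uint8),cv2.RETR_EXTERNAL,cv2.CHAIN_APPROX_NONE);k=max(cs,key=cv2.contourArea)
    m=np.zeros(mask.shape,np.uint8);cv2.drawContours(m,[cv2.convexHull(k) if hull else k],-1,1,-1)
    ys,xs=np.nonzero(m);x0,y0=back(c,(xs.mean(),ys.mean()),z0+SH[name][1]/2)
    l,t=max(xs.min()-25,0),max(ys.min()-25,0);U=4
    M=cv2.resize(m[t:ys.max()+25,l:xs.max()+25]*255,None,fx=U,fy=U)/255.
    def f(v):
        uv=(proj(c,prism(name,*v[:2],v[2],z0))-[l,t]+.5)*U-.5
        I=np.zeros(M.shape,np.uint8);cv2.fillConvexPoly(I,cv2.convexHull(np.round(uv*S).astype(np.int32)),1,shift=4)
        return -np.minimum(I,M).sum()/np.maximum(I,M).sum()
    best=None
    for a in ([0] if name=="boss" else np.arange(-.8,2.4,.35)):
        r=minimize(f,[x0,y0,a],method="Nelder-Mead",options=dict(initial_simplex=np.array([[x0,y0,a],[x0+.006,y0,a],[x0,y0+.006,a],[x0,y0,a+.2]]),xatol=1e-4,fatol=1e-5,maxiter=120))
        if best is None or r.fun<best.fun: best=r
    return np.r_[best.x,-best.fun]
def blobs(c,amin):
    n,L,st,ce=cv2.connectedComponentsWithStats(blue(c["frame"]))
    return [(ce[i],st[i,4],L==i) for i in range(1,n) if st[i,4]>amin]
def go(x,y,yaw=None,z=None):
    """normalised dx dy dz spin; yaw = world angle of tool y (closing line), mod pi"""
    s=manip.get_state();q=np.array(s["ee_rot"]);R=Ro.from_quat(q[[1,2,3,0]]).as_matrix();p=np.array(s["position"])
    d=R.T@(np.array([x,y,p[2] if z is None else z])-p)/.5
    cur=np.arctan2(R[1,1],R[0,1]);sp=0
    if yaw is not None: sp=-((yaw-cur+np.pi/2)%np.pi-np.pi/2)
    print("dx dy dz spin",np.round(d,4),round(sp/(2*np.pi),4),"cur yaw",round(cur,3),"q6",round(float(s["qpos"][5]),2),"rows>=",int(abs(sp)/.15)+1,"pos",p.round(4),"t",s["clock"])
E
python3 - <<'E'
from h import *
c=eyes.get_image("top")
for ce,a,m in blobs(c,25):
    z=.018 if ce[0]<305 else .005
    print(ce.round(1),a,back(c,ce,z+.012).round(3))
for n in("board","tray"):
    r=eyes.regions_of("top",n)
    if r: print(n,r[0]["confidence"],fit(c,n,r[0]["mask"],0).round(4))
c=eyes.get_image("side")
for n in("board","tray"):
    r=eyes.regions_of("side",n)
    if r: print(n,r[0]["confidence"],fit(c,n,r[0]["mask"],0).round(4))
print(back(c,(311,124),.02),back(c,(293,345),.085))
go(.5,-.17)
E
```

```text
[530.1 176.6] 1123 [ 0.615 -0.725]
[380.1 179.1] 172 [ 0.613 -0.229]
[342.2 186.4] 183 [ 0.59  -0.103]
[224.7 188.7] 123 [0.585 0.28 ]
[280.5 189.5] 121 [0.579 0.099]
[ 90.4 217.1] 2031 [0.497 0.707]
[387.6 211.7] 29 [ 0.504 -0.248]
[344.4 220.8] 156 [ 0.476 -0.107]
[ 10.8 268.4] 853 [0.339 0.938]
board 0.74 [ 0.5851  0.1908 -0.017   0.9716]
tray 0.69 [ 0.5431 -0.1675  0.1375  0.9561]
board 0.68 [ 0.5808  0.1875 -0.0154  0.9613]
tray 0.65 [ 0.5415 -0.1707  0.1302  0.9811]
[0.53247729 0.43599301] [ 0.466008   -0.44262298]
dx dy dz spin [-1.0535e+00 -1.0738e+00  2.0000e-04] 0.0 cur yaw 1.171 q6 -0.12 rows>= 1 pos [0.2238 0.5296 0.2452] t 0.4
```

```bash
python3 - <<'E'
from h import *
go(.5,.19,1.55,.36)
E
```

```text
dx dy dz spin [-0.7732 -0.4107 -0.2295] -0.0603 cur yaw 1.171 q6 -0.12 rows>= 3 pos [0.2238 0.5296 0.2452] t 0.4
```

```bash
python3 -m creep '[[1,-0.1,-0.05,-0.1,-0.01],[1,-0.773,-0.411,-0.23,-0.06],[1,-0.773,-0.411,-0.23,-0.06],[1,-0.773,-0.411,-0.23,-0.06],[1,-0.773,-0.411,-0.23,-0.06],[1,-0.773,-0.411,-0.23,-0.06],[1,-0.773,-0.411,-0.23,-0.06],[1,-0.773,-0.411,-0.23,-0.06],[1,-0.773,-0.411,-0.23,-0.06],[1,-0.773,-0.411,-0.23,-0.06]]'
python3 -m creep '[[1,0,0,0,0],[1,0,0,0,0],[1,0,0,0,0]]'
python3 - <<'E'
from h import *
go(.5,.19,1.55,.36)
c=eyes.get_image("wrist");cv2.imwrite("pics/w1.png",c["frame"][:,:,::-1])
for ce,a,m in blobs(c,200): print(ce.round(1),a,back(c,ce,.03).round(3))
go(.5,-.17,None)
E
```

```text
clock: 1.4
position: [0.5028, 0.1864, 0.3611]
ee_rot: [0.002, 0.014, 1.0, -0.001]
contact_force: [0.1, 0.1, -0.6]
width: 0.0855
gripper_force: 0.0
clock: 1.7
position: [0.4987, 0.1911, 0.36]
ee_rot: [-0.001, 0.011, 1.0, 0.0]
contact_force: [-0.3, -0.4, 0.2]
width: 0.0851
gripper_force: 0.0
dx dy dz spin [-0.0027 -0.0021 -0.    ] -0.0001 cur yaw 1.55 q6 -1.31 rows>= 1 pos [0.4987 0.1911 0.36  ] t 1.7
[ 91.3 144.4] 1392 [ 0.475 -0.1  ]
[248.5 218.4] 1226 [0.582 0.098]
[379.2 218.5] 1282 [0.586 0.279]
[109.1 224.7] 1364 [ 0.587 -0.097]
[ 28.3 242.3] 1122 [ 0.61  -0.215]
dx dy dz spin [-1.760e-02 -7.222e-01 -4.000e-04] 0.0 cur yaw 1.55 q6 -1.31 rows>= 1 pos [0.4987 0.1912 0.3601] t 1.75
```

View pics/w1.png

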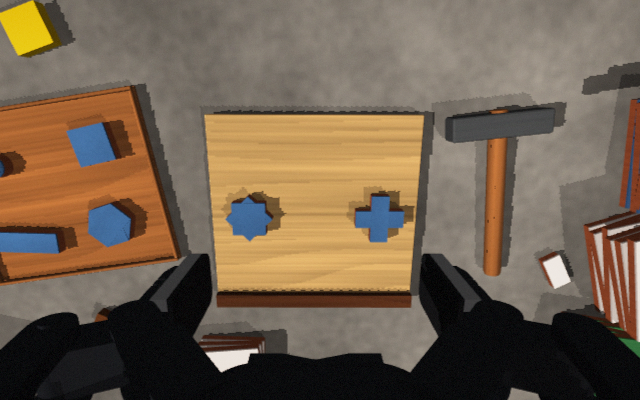

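Wrist view: star (249,218), cross (379,218), board edges 205–430, batten row 299; yellow square (28,28) and the tray tiles at left. Next, the tray.

```bash
python3 - <<'E'
from h import *
c=eyes.get_image("wrist")
B=blobs(c,200)
for n,i in(("star",1),("cross",2),("hexagon",3),("square",0)): print(n,fit(c,n,B[i][2],.018 if n in("star","cross") else .005).round(4))
E
python3 -m creep '[[1,0,-0.1,0,0],[1,0,-0.2,0,0],[1,0,-0.72,0,0],[1,0,-0.72,0,0],[1,0,-0.72,0,0],[1,0,-0.72,0,0],[1,0,-0.72,0,0],[1,0,-0.72,0,0],[1,0,-0.72,0,0],[1,0,-0.72,0,0]]'
python3 -m creep '[[1,0,0,0,0],[1,0,0,0,0],[1,0,0,0,0]]'
python3 - <<'E'
from h import *
c=eyes.get_image("wrist");cv2.imwrite("pics/w2.png",c["frame"][60:310,100:560,::-1])
for ce,a,m in blobs(c,200):
    w=back(c,ce,.015); print(ce.round(1),a,w.round(3))
    n=min(dict(hexagon=(.59,-.103),bar=(.613,-.229),square=(.476,-.107),boss=(.504,-.248)).items(),key=lambda k:np.hypot(*(w-k[1])))
    if np.hypot(*(w-n[1]))<.03: print(n[0],fit(c,n[0],m,.005).round(4))
E
```

```text
star [0.5838 0.0974 2.3437 0.8645]
cross [ 0.5882  0.2797 -0.081   0.8724]
hexagon [ 0.5913 -0.1053  1.3792  0.8347]
square [ 0.4773 -0.1084  0.2037  0.8494]
clock: 2.8
position: [0.4916, -0.1683, 0.3602]
ee_rot: [-0.0, 0.011, 1.0, 0.001]
contact_force: [0.8, 1.3, -0.3]
width: 0.0857
gripper_force: 0.0
clock: 3.1
position: [0.4918, -0.1687, 0.3605]
ee_rot: [0.0, 0.01, 1.0, 0.0]
contact_force: [0.0, -0.4, 0.3]
width: 0.0852
gripper_force: 0.0
[360.7 143.3] 1369 [ 0.477 -0.106]
square [ 0.4776 -0.1063  1.7749  0.9491]
[257.  165.5] 393 [ 0.504 -0.248]
boss [ 0.5043 -0.2482 -0.0011  0.8009]
[509.8 217.3] 1241 [0.587 0.109]
[630.2 221. ] 637 [0.597 0.283]
[362.1 223.6] 1339 [ 0.592 -0.103]
hexagon [ 0.5924 -0.1026  1.34    0.9076]
[273.4 240.9] 1281 [ 0.616 -0.232]
bar [ 0.616  -0.2308 -0.0225  0.8502]
```

View pics/w2.png

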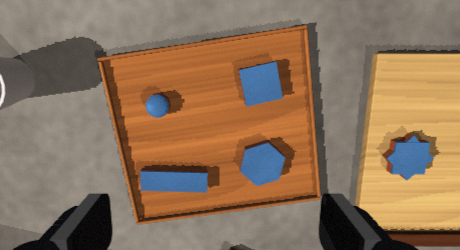

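```bash
cat >> h.py <<'E'
def fit_top(c,name,m,z0):
    p,h=SH[name]; SH["_t"]=(p,0.0); return fit(c,"_t",m,z0+h)
G=dict(hexagon=(.59,-.103,.005),bar=(.613,-.229,.005),square=(.476,-.107,.005),boss=(.504,-.248,.005),star=(.582,.098,.018),cross=(.586,.279,.018))
def measure(cam="wrist",amin=200,G=G):
    c=eyes.get_image(cam)
    for ce,a,m in blobs(c,amin):
        for n,g in G.items():
            if np.hypot(*(back(c,ce,g[2]+.013)-g[:2]))<.03: print(cam,n,"prism",fit(c,n,m,g[2]).round(4),"top",fit_top(c,n,m,g[2]).round(4))
    return c
E
python3 - <<'E'
from h import *
measure(); measure("top",25); measure("side",25)
E
```

```text
wrist square prism [ 0.4776 -0.1062  0.1921  0.9488] top [ 0.477  -0.1067  0.1984  0.9617]
wrist boss prism [ 0.504  -0.248   0.1298  0.8024] top [ 0.5027 -0.2467  1.3664  0.9107]
wrist cross prism [0.5904 0.2918 1.5056 0.9424] top [0.5857 0.2778 1.5418 0.9597]
wrist star prism [0.5837 0.1032 2.3159 0.7992] top [0.5811 0.0981 1.5574 0.9421]
wrist hexagon prism [ 0.5924 -0.1024  0.3083  0.9085] top [ 0.5904 -0.1034  0.2874  0.9637]
wrist bar prism [ 0.6173 -0.2306  3.0671  0.8479] top [ 0.6136 -0.2304  3.0912  0.951 ]
top hexagon prism [ 0.5935 -0.1043  2.4124  0.6952] top [ 0.5902 -0.1032  0.3544  0.7418]
top cross prism [0.5845 0.2792 1.5499 0.5287] top [0.5858 0.277  0.7662 0.5753]
top star prism [ 0.5862  0.0998 -0.1016  0.4701] top [ 0.5833  0.101  -0.4154  0.5047]
top boss prism [ 0.5043 -0.2457  0.1508  0.3773] top [ 0.5019 -0.2469  0.8023  0.4469]
side cross prism [0.584  0.2911 1.5263 0.6684] top [ 0.5832  0.2768 -0.052   0.8715]
side star prism [0.5786 0.1078 1.9262 0.6983] top [ 0.5782  0.0964 -0.7643  0.8752]
side hexagon prism [ 0.5886 -0.0981  1.1911  0.784 ] top [ 0.588  -0.105   0.3119  0.9191]
side square prism [ 0.4742 -0.1014  1.7642  0.8146] top [ 0.475  -0.109   1.776   0.9132]
side bar prism [ 0.613  -0.2251 -0.0524  0.8506] top [ 0.6119 -0.2323 -0.0482  0.9209]
side boss prism [ 0.5027 -0.2456  0.0914  0.6096] top [ 0.5026 -0.251   0.6119  0.8453]
```

Top-face fits agree with the given sizes (star–cross 179.8 mm). Board yaw ≈ −0.02 and centre (0.583, 0.188). Targets: hexagon (0.583,0.188), bar (0.652,0.187), square (0.499,0.100).

```bash
python3 - <<'E'
from h import *
go(.5904,-.1034,.287,.12)
E
```

```text
dx dy dz spin [-0.1944  0.1366  0.4807] 0.2008 cur yaw 1.549 q6 -2.01 rows>= 9 pos [ 0.4917 -0.1696  0.3603] t 3.3
```

```bash
python3 -m creep '[[0.85,-0.05,0.03,0.08,0.02],[0.85,-0.1,0.08,0.16,0.044],[0.85,-0.194,0.137,0.24,0.068],[0.85,-0.194,0.137,0.32,0.09],[0.85,-0.194,0.137,0.4,0.115],[0.85,-0.194,0.137,0.46,0.14],[0.85,-0.194,0.137,0.48,0.165],[0.85,-0.194,0.137,0.48,0.185],[0.85,-0.194,0.137,0.48,0.201],[0.85,-0.194,0.137,0.48,0.201]]' 60
python3 -m creep '[[0.85,0,0,0,0],[0.85,0,0,0,0]]'
python3 - <<'E'
from h import *
c=measure();cv2.imwrite("pics/w3.png",c["frame"][:,:,::-1])
go(.5904,-.1034,.287,.024)
E
```

```text
clock: 4.3
position: [0.5903, -0.1037, 0.12]
ee_rot: [-0.0, 0.599, 0.8, -0.0]
contact_force: [0.2, -0.1, 0.0]
width: 0.0726
gripper_force: 0.0
clock: 4.5
position: [0.5903, -0.1037, 0.1205]
ee_rot: [0.0, 0.599, 0.801, 0.0]
contact_force: [-0.5, -0.1, 0.0]
width: 0.0724
gripper_force: 0.0
wrist square prism [ 0.4765 -0.1078  0.1942  0.9014] top [ 0.4772 -0.1068  0.2027  0.9753]
wrist hexagon prism [ 0.5907 -0.1046  2.3823  0.9566] top [ 0.5905 -0.1032 -0.7519  0.9794]
wrist bar prism [ 0.6162 -0.2387  0.005   0.6044] top [ 0.614  -0.2292 -0.038   0.6262]
dx dy dz spin [0.0005 0.0004 0.1929] -0.0001 cur yaw 0.286 q6 -0.58 rows>= 1 pos [ 0.5903 -0.1037  0.1205] t 4.55
```

View pics/w3.png

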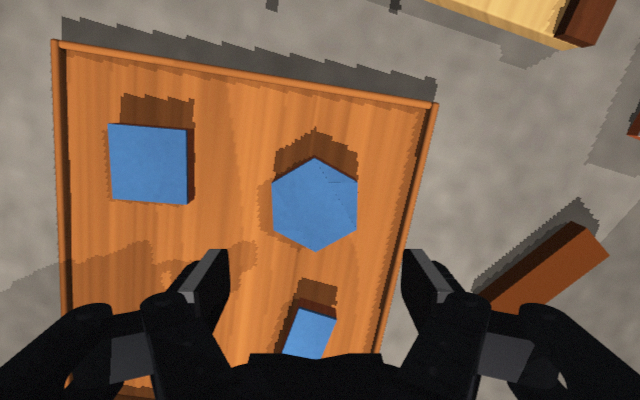

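Close crop: hexagon (315,203), its flats facing the fingers; the square is at (150,163). Descending.

```bash
python3 -m creep '[[0.85,0,0,0.08,0],[0.85,0,0,0.15,0],[0.85,0,0,0.18,0],[0.85,0,0,0.193,0],[0.85,0,0,0.193,0],[0.85,0,0,0.203,0],[0.85,0,0,0.203,0]]'
python3 -m creep '[[0.6,0,0,0,0],[0.5,0,0,0,0],[0.5,0,0,0,0],[0.5,0,0,0,0],[0.5,0,0,0,0],[0.5,0,0,0,0]]' 50
```

```text
clock: 5.25
position: [0.5907, -0.1038, 0.0195]
ee_rot: [0.001, 0.599, 0.8, 0.0]
contact_force: [-0.5, -0.2, -0.6]
width: 0.0725
gripper_force: 0.0
clock: 5.85
position: [0.5911, -0.1039, 0.02]
ee_rot: [0.001, 0.599, 0.8, 0.0]
contact_force: [-0.6, 0.5, 6.2]
width: 0.0567
gripper_force: 54.7
```

```bash
python3 -m creep '[[0.5,0,0,-0.01,0],[0.5,0,0,-0.04,0],[0.5,0,0,-0.1,0],[0.5,0,0,-0.18,0],[0.5,0,0,-0.2,0],[0.5,0,0,-0.2,0]]'
python3 - <<'E'
from h import *
c=measure(G={"hexagon":(.59,-.103,.1)});cv2.imwrite("pics/w4.png",c["frame"][:,:,::-1])
go(.5834,.188,-.02,.12)
E
```

```text
clock: 6.45
position: [0.5913, -0.104, 0.1208]
ee_rot: [0.002, 0.599, 0.8, 0.001]
contact_force: [0.8, -0.3, 0.6]
width: 0.0564
gripper_force: 54.0
wrist hexagon prism [ 0.5934 -0.1086  0.2896  0.8882] top [ 0.5923 -0.1046  0.2823  0.834 ]
dx dy dz spin [ 0.5634  0.1514 -0.0022] 0.0486 cur yaw 0.285 q6 -0.58 rows>= 3 pos [ 0.59   -0.1036  0.1189] t 6.5
```

View pics/w4.png

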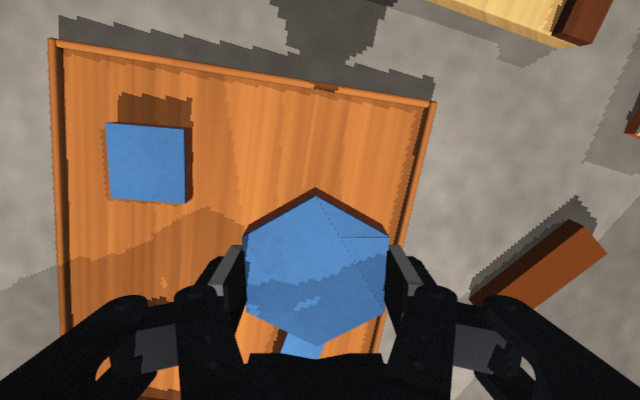

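Hexagon held level. Carrying it over the board.

```bash
python3 -m creep '[[0.5,0.03,0.01,0,0.005],[0.5,0.1,0.027,0,0.015],[0.5,0.18,0.05,0,0.025],[0.5,0.27,0.07,0,0.035],[0.5,0.36,0.1,0,0.045],[0.5,0.45,0.12,0,0.049],[0.5,0.53,0.142,0,0.049],[0.5,0.563,0.151,0,0.049],[0.5,0.563,0.151,0,0.049],[0.5,0.563,0.151,0,0.049]]'
python3 - <<'E'
from h import *
go(.5834,.188,-.02,.036)
E
```

```text
clock: 7.5
position: [0.5826, 0.1869, 0.1173]
ee_rot: [-0.0, 0.715, 0.699, -0.002]
contact_force: [0.6, -0.0, -0.6]
width: 0.0565
gripper_force: 53.9
dx dy dz spin [0.0026 0.0019 0.1627] -0.0003 cur yaw -0.022 q6 0.22 rows>= 1 pos [0.5826 0.1869 0.1173] t 7.5
```

```bash
python3 -m creep '[[0.5,0.002,0.002,0.05,0],[0.5,0.002,0.002,0.11,0],[0.5,0.002,0.002,0.145,0],[0.5,0.002,0.002,0.16,0],[0.5,0.002,0.002,0.164,0],[0.5,0.002,0.002,0.167,0],[0.5,0.002,0.002,0.17,0],[0.5,0.002,0.002,0.17,0]]'
```

```text
clock: 8.3
position: [0.585, 0.1886, 0.0346]
ee_rot: [0.0, 0.715, 0.699, 0.001]
contact_force: [-0.2, 0.1, 0.5]
width: 0.0567
gripper_force: 53.9
```

```bash
python3 -m creep '[[0.5,0,0,0.001,0],[0.5,0,0,0.002,0],[0.5,0,0,0.003,0],[0.5,0,0,0.003,0]]'
```

```text
clock: 8.7
position: [0.5847, 0.1888, 0.033]
ee_rot: [0.0, 0.715, 0.699, 0.0]
contact_force: [-1.0, 0.2, 3.9]
width: 0.0565
gripper_force: 54.4
```

Contact; releasing.

```bash
python3 -m creep '[[0.7,0,0,0,0],[0.75,0,0,0,0],[0.8,0,0,0,0],[0.8,0,0,0,0],[0.8,0,0,-0.03,0],[0.8,0,0,-0.1,0],[0.8,0,0,-0.18,0],[0.8,0,0,-0.26,0],[0.8,0,0,-0.26,0],[0.8,0,0,-0.26,0]]' 50
python3 - <<'E'
from h import *
measure(G={"hexagon":(.583,.188,.018),"star":(.582,.098,.018),"cross":(.586,.279,.018)})
go(.6138,-.2300,-.045,.16)
E
```

```text
clock: 9.7
position: [0.5849, 0.1887, 0.1633]
ee_rot: [0.001, 0.715, 0.699, 0.001]
contact_force: [-0.7, 0.8, 0.0]
width: 0.0682
gripper_force: 0.0
wrist cross prism [ 0.5856  0.2783 -0.0241  0.9659] top [0.5855 0.2782 1.5545 0.966 ]
wrist hexagon prism [0.5853 0.1885 2.0668 0.9583] top [0.5854 0.1897 2.066  0.9797]
wrist star prism [0.5807 0.0937 0.7611 0.8481] top [0.5811 0.0988 1.5445 0.9646]
dx dy dz spin [-0.8355  0.0789  0.0036] 0.0035 cur yaw -0.023 q6 0.22 rows>= 1 pos [0.5839 0.1885 0.1618] t 9.75
```

```bash
python3 -m creep '[[0.55,-0.05,0.005,0,0],[0.55,-0.15,0.015,0,0],[0.55,-0.25,0.025,0,0],[0.55,-0.35,0.035,0,0.003],[0.55,-0.45,0.045,0,0.003],[0.55,-0.55,0.055,0,0.003],[0.55,-0.65,0.065,0,0.003],[0.55,-0.75,0.075,0,0.003],[0.55,-0.835,0.079,0,0.003],[0.55,-0.835,0.079,0,0.003]]' 50
python3 -m creep '[[0.55,0,0,0,0],[0.55,0,0,0,0]]'
python3 - <<'E'
from h import *
measure()
go(.6138,-.2300,-.045,.020)
E
```

```text
clock: 10.75
position: [0.6135, -0.2357, 0.1594]
ee_rot: [-0.0, 0.724, 0.69, -0.002]
contact_force: [-0.2, -0.4, 0.2]
width: 0.0473
gripper_force: 0.0
clock: 10.95
position: [0.6136, -0.2281, 0.1607]
ee_rot: [-0.002, 0.722, 0.692, -0.0]
contact_force: [-0.2, -0.0, -0.4]
width: 0.0467
gripper_force: 0.0
wrist square prism [ 0.476  -0.1043  1.7884  0.8993] top [ 0.4775 -0.1071  0.1949  0.9777]
wrist bar prism [ 0.6137 -0.2314  3.0852  0.9674] top [ 0.6138 -0.2307 -0.0562  0.972 ]
wrist boss prism [ 0.5032 -0.2476  0.089   0.716 ] top [ 0.5054 -0.2459  2.0978  0.9423]
dx dy dz spin [-0.0048  0.0006  0.2823] 0.0007 cur yaw -0.04 q6 -0.42 rows>= 1 pos [ 0.6139 -0.2278  0.1612] t 11.0
```

```bash
python3 -m creep '[[0.55,-0.005,0,0.07,0.002],[0.55,-0.005,0,0.16,0.002],[0.55,-0.005,0,0.23,0.002],[0.55,-0.005,0,0.262,0.002],[0.55,-0.005,0,0.274,0.002],[0.55,-0.005,0,0.274,0.002]]'
python3 -m creep '[[0.4,0,0,0,0],[0.2,0,0,0,0],[0.2,0,0,0,0],[0.2,0,0,0,0],[0.2,0,0,0,0],[0.2,0,0,0,0]]' 50
```

```text
clock: 11.6
position: [0.6142, -0.2306, 0.0247]
ee_rot: [-0.001, 0.725, 0.688, -0.0]
contact_force: [-0.0, -0.0, 0.7]
width: 0.0468
gripper_force: 0.0
clock: 12.2
position: [0.6155, -0.2323, 0.0271]
ee_rot: [0.001, 0.726, 0.688, 0.001]
contact_force: [0.2, 2.0, 5.8]
width: 0.0285
gripper_force: 51.3
```

```bash
python3 -m creep '[[0.2,0,0,-0.01,0],[0.2,0,0,-0.05,0],[0.2,0,0,-0.12,0],[0.2,0,0,-0.2,0],[0.2,0,0,-0.24,0],[0.2,0,0,-0.24,0]]'
python3 - <<'E'
from h import *
c=measure(G={"bar":(.614,-.231,.13)});cv2.imwrite("pics/w5.png",c["frame"][::2,::2,::-1])
go(.6538,.1870,-.024,.145)
E
```

```text
clock: 12.8
position: [0.6163, -0.2333, 0.1494]
ee_rot: [0.004, 0.726, 0.688, 0.001]
contact_force: [0.6, -1.6, -1.0]
width: 0.0279
gripper_force: 50.5
wrist bar prism [ 0.6169 -0.2337 -0.0562  0.9358] top [ 0.6171 -0.2316  3.086   0.9508]
dx dy dz spin [0.8423 0.032  0.0026] -0.0048 cur yaw -0.054 q6 -0.41 rows>= 1 pos [ 0.6149 -0.2326  0.1469] t 12.85
```

View pics/w5.png

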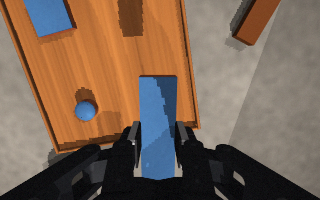

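Bar held straight, centred between the pads. Carrying.

```bash
python3 -m creep '[[0.2,0.03,0.001,0,0],[0.2,0.1,0.004,0,0],[0.2,0.19,0.007,0,0],[0.2,0.28,0.01,0,0],[0.2,0.37,0.014,0,-0.005],[0.2,0.46,0.018,0,-0.005],[0.2,0.55,0.021,0,-0.005],[0.2,0.64,0.025,0,-0.005],[0.2,0.73,0.028,0,-0.005],[0.2,0.81,0.031,0,-0.005]]'
python3 -m creep '[[0.2,0.03,0.001,0,0],[0.2,0.032,0.001,0,0],[0.2,0.032,0.001,0,0]]'
python3 - <<'E'
from h import *
go(.654,.187,-.024,.0405)
E
```

```text
clock: 13.85
position: [0.6496, 0.1746, 0.1426]
ee_rot: [-0.002, 0.715, 0.699, -0.002]
contact_force: [0.3, -0.2, -0.4]
width: 0.0281
gripper_force: 50.5
clock: 14.15
position: [0.6516, 0.187, 0.1439]
ee_rot: [-0.0, 0.715, 0.699, -0.002]
contact_force: [-0.2, -0.5, -0.2]
width: 0.0281
gripper_force: 50.5
dx dy dz spin [0.0005 0.0055 0.2067] 0.0003 cur yaw -0.022 q6 0.2 rows>= 1 pos [0.6516 0.187  0.1439] t 14.15
```

```bash
python3 -m creep '[[0.2,0,0.005,0.05,0],[0.2,0,0.005,0.12,0],[0.2,0,0.005,0.18,0],[0.2,0,0.005,0.2,0],[0.2,0,0.005,0.204,0],[0.2,0,0.005,0.206,0],[0.2,0,0.005,0.208,0],[0.2,0,0.005,0.208,0]]'
python3 -m creep '[[0.2,0,0,0.002,0],[0.2,0,0,0.002,0]]'
```

```text
clock: 14.95
position: [0.6561, 0.1874, 0.0429]
ee_rot: [0.001, 0.715, 0.699, 0.001]
contact_force: [0.3, -0.0, -0.5]
width: 0.0284
gripper_force: 50.5
clock: 15.15
position: [0.6553, 0.1875, 0.0409]
ee_rot: [0.0, 0.715, 0.699, 0.0]
contact_force: [0.2, 0.2, -0.7]
width: 0.0284
gripper_force: 50.5
```

```bash
python3 -m creep '[[0.2,0,0,0.002,0],[0.2,0,0,0.004,0],[0.2,0,0,0.004,0]]'
python3 -m creep '[[0.2,0,0,0.002,0],[0.2,0,0,0.002,0]]'
```

```text
clock: 15.45
position: [0.6554, 0.1876, 0.0402]
ee_rot: [0.0, 0.715, 0.699, 0.001]
contact_force: [-3.0, -0.3, 7.8]
width: 0.0284
gripper_force: 51.4
clock: 15.65
position: [0.6554, 0.1876, 0.0401]
ee_rot: [0.0, 0.715, 0.699, 0.001]
contact_force: [-2.8, -0.6, 11.9]
width: 0.0281
gripper_force: 51.9
```

Seated. Releasing with a small opening.

```bash
python3 -m creep '[[0.4,0,0,-0.003,0],[0.5,0,0,-0.003,0],[0.55,0,0,-0.003,0],[0.55,0,0,-0.003,0],[0.55,0,0,-0.04,0],[0.55,0,0,-0.12,0],[0.55,0,0,-0.2,0],[0.55,0,0,-0.25,0],[0.55,0,0,-0.25,0],[0.55,0,0,-0.25,0]]' 50
python3 - <<'E'
from h import *
measure(G={"bar":(.654,.187,.018),"hexagon":(.583,.188,.018),"star":(.582,.098,.018),"cross":(.586,.279,.018)})
go(.4773,-.1069,1.769,.16)
E
```

```text
clock: 16.65
position: [0.6551, 0.1873, 0.1623]
ee_rot: [0.0, 0.715, 0.699, 0.0]
contact_force: [0.1, 0.1, -0.0]
width: 0.047
gripper_force: 0.0
wrist cross prism [ 0.5855  0.2783 -0.0247  0.9463] top [0.5859 0.2783 1.5428 0.9718]
wrist bar prism [ 0.6561  0.1881 -0.0264  0.9656] top [ 0.6561  0.1889 -0.0259  0.9739]
wrist hexagon prism [0.5844 0.1889 2.0731 0.929 ] top [ 0.5857  0.1898 -0.0242  0.9804]
dx dy dz spin [-0.5961 -0.3405  0.003 ] 0.2148 cur yaw -0.023 q6 0.2 rows>= 9 pos [0.6543 0.1872 0.161 ] t 16.7
```

```bash
python3 -m creep '[[0.75,-0.06,-0.03,0,0.02],[0.75,-0.14,-0.08,0,0.042],[0.75,-0.22,-0.13,0,0.065],[0.75,-0.3,-0.17,0,0.088],[0.75,-0.38,-0.22,0,0.11],[0.75,-0.46,-0.26,0,0.133],[0.75,-0.54,-0.31,0,0.156],[0.75,-0.596,-0.34,0,0.179],[0.75,-0.596,-0.34,0,0.2],[0.75,-0.596,-0.34,0,0.215]]' 50
python3 -m creep '[[0.75,0,0,0,0],[0.75,0,0,0,0],[0.75,0,0,0,0]]'
python3 - <<'E'
from h import *
measure()
go(.4773,-.1069,1.769,.022)
E
```

```text
clock: 17.7
position: [0.4765, -0.1074, 0.1604]
ee_rot: [-0.001, 0.995, 0.095, -0.002]
contact_force: [0.4, 0.1, -0.5]
width: 0.0643
gripper_force: 0.0
clock: 18.0
position: [0.4781, -0.1063, 0.1615]
ee_rot: [-0.0, 0.995, 0.099, -0.001]
contact_force: [-0.2, 0.5, 0.6]
width: 0.0639
gripper_force: 0.0
wrist star prism [ 0.5839  0.1066 -1.5382  0.9128] top [0.5815 0.0974 0.7678 0.9725]
wrist square prism [ 0.4751 -0.1072  1.7694  0.9433] top [ 0.4773 -0.1067  0.2009  0.9789]
wrist boss prism [ 0.5036 -0.2455  0.0084  0.6915] top [ 0.504  -0.2447  2.0164  0.9399]
dx dy dz spin [-0.0019  0.001   0.2795] 0.0001 cur yaw -1.372 q6 1.01 rows>= 1 pos [ 0.4783 -0.1063  0.1617] t 18.05
```

```bash
python3 -m creep '[[0.75,-0.001,0,0.07,0],[0.75,-0.001,0,0.16,0],[0.75,-0.001,0,0.23,0],[0.75,-0.001,0,0.265,0],[0.75,-0.001,0,0.278,0],[0.75,-0.001,0,0.278,0]]'
python3 -m creep '[[0.6,0,0,0,0],[0.4,0,0,0,0],[0.4,0,0,0,0],[0.4,0,0,0,0],[0.4,0,0,0,0],[0.4,0,0,0,0]]' 50
python3 -m creep '[[0.4,0,0,-0.01,0],[0.4,0,0,-0.05,0],[0.4,0,0,-0.12,0],[0.4,0,0,-0.2,0],[0.4,0,0,-0.24,0],[0.4,0,0,-0.24,0]]'
python3 - <<'E'
from h import *
c=measure(G={"square":(.477,-.107,.13)});cv2.imwrite("pics/w6.png",c["frame"][::2,::2,::-1])
go(.4990,.0998,1.548,.142)
E
```

```text
clock: 18.65
position: [0.4777, -0.1065, 0.0227]
ee_rot: [-0.0, 0.995, 0.099, -0.001]
contact_force: [-0.7, 0.5, 1.2]
width: 0.0639
gripper_force: 0.0
clock: 19.25
position: [0.4791, -0.1071, 0.0247]
ee_rot: [0.001, 0.995, 0.098, 0.001]
contact_force: [-0.7, 0.6, 6.4]
width: 0.0485
gripper_force: 52.3
clock: 19.85
position: [0.4799, -0.1075, 0.1466]
ee_rot: [0.002, 0.995, 0.098, 0.003]
contact_force: [1.3, -1.2, -1.0]
width: 0.048
gripper_force: 52.0
wrist square prism [ 0.4752 -0.1081  1.7656  0.8986] top [ 0.4798 -0.1072  1.7643  0.9747]
dx dy dz spin [ 0.1212 -0.3976  0.0048] 0.035 cur yaw -1.374 q6 1.01 rows>= 2 pos [ 0.4785 -0.107   0.1446] t 19.9
```

View pics/w6.png

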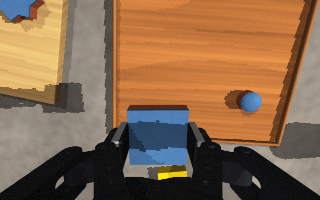

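Square held level (158,135). Carrying it to in front of the star.

```bash
python3 -m creep '[[0.4,0.01,-0.03,0,0.005],[0.4,0.03,-0.1,0,0.015],[0.4,0.055,-0.18,0,0.025],[0.4,0.08,-0.27,0,0.035],[0.4,0.105,-0.35,0,0.035],[0.4,0.121,-0.398,0,0.035],[0.4,0.121,-0.398,0,0.035],[0.4,0.121,-0.398,0,0.035]]'
python3 - <<'E'
from h import *
go(.4990,.0998,1.548,.040)
E
```

```text
clock: 20.7
position: [0.497, 0.1003, 0.1417]
ee_rot: [0.0, 1.0, -0.01, -0.002]
contact_force: [-0.1, -1.4, -0.1]
width: 0.0482
gripper_force: 52.0
dx dy dz spin [0.0048 0.0006 0.2033] 0.0003 cur yaw -1.592 q6 1.65 rows>= 1 pos [0.497  0.1003 0.1417] t 20.7
```

```bash
python3 -m creep '[[0.4,0.002,0,0.05,0],[0.4,0.002,0,0.12,0],[0.4,0.002,0,0.18,0],[0.4,0.002,0,0.2,0],[0.4,0.002,0,0.205,0],[0.4,0.002,0,0.207,0],[0.4,0.002,0,0.208,0],[0.4,0.002,0,0.208,0]]'
python3 -m creep '[[0.4,0,0,0.002,0],[0.4,0,0,0.004,0],[0.4,0,0,0.004,0]]'
```

```text
clock: 21.5
position: [0.5002, 0.1002, 0.0405]
ee_rot: [-0.0, 1.0, -0.011, 0.001]
contact_force: [0.3, 0.6, -0.9]
width: 0.0486
gripper_force: 52.0
clock: 21.8
position: [0.4996, 0.1003, 0.0377]
ee_rot: [-0.0, 1.0, -0.011, 0.001]
contact_force: [-0.7, 0.2, 0.5]
width: 0.0482
gripper_force: 52.2
```

```bash
python3 -m creep '[[0.4,0,0,0.002,0],[0.4,0,0,0.003,0],[0.4,0,0,0.003,0]]'
```

```text
clock: 22.1
position: [0.4996, 0.1003, 0.0376]
ee_rot: [-0.0, 1.0, -0.011, 0.001]
contact_force: [-2.6, 0.2, 13.1]
width: 0.0484
gripper_force: 53.6
```

```bash
python3 -m creep '[[0.6,0,0,-0.003,0],[0.7,0,0,-0.003,0],[0.75,0,0,-0.003,0],[0.75,0,0,-0.003,0],[0.75,0,0,-0.04,0],[0.75,0,0,-0.12,0],[0.75,0,0,-0.2,0],[0.75,0,0,-0.25,0],[0.75,0,0,-0.25,0],[0.75,0,0,-0.25,0]]' 50
python3 - <<'E'
from h import *
measure(G={"square":(.499,.1,.018),"bar":(.654,.187,.018),"hexagon":(.583,.188,.018),"star":(.582,.098,.018),"cross":(.586,.279,.018)})
go(.5035,-.2465,1.548,.16)
E
```

```text
clock: 23.1
position: [0.4991, 0.1002, 0.1607]
ee_rot: [-0.0, 1.0, -0.011, 0.0]
contact_force: [0.1, 0.1, -1.7]
width: 0.064
gripper_force: 0.0
wrist cross prism [0.5859 0.2789 1.5499 0.864 ] top [ 0.5858  0.278  -0.0259  0.9775]
wrist star prism [ 0.581   0.0984 -0.0209  0.9605] top [0.581  0.0984 2.3356 0.9604]
wrist hexagon prism [0.5852 0.1899 2.0702 0.9371] top [ 0.5854  0.1891 -0.0255  0.979 ]
wrist square prism [ 0.4955  0.1013 -0.0229  0.9289] top [ 0.4978  0.1012 -0.0219  0.9734]
dx dy dz spin [ 2.600e-02  6.929e-01 -4.000e-04] 0.0 cur yaw -1.594 q6 1.65 rows>= 1 pos [0.4984 0.1001 0.1598] t 23.15
```

```bash
python3 -m creep '[[0.6,0,0.05,0,0],[0.6,0,0.15,0,0],[0.6,0.01,0.25,0,0],[0.6,0.026,0.35,0,0],[0.6,0.026,0.45,0,0],[0.6,0.026,0.55,0,0],[0.6,0.026,0.64,0,0],[0.6,0.026,0.693,0,0],[0.6,0.026,0.693,0,0],[0.6,0.026,0.693,0,0]]' 40
python3 -m creep '[[0.6,0,0,0.1,0],[0.6,0,0,0.12,0],[0.6,0,0,0.12,0],[0.6,0,0,0.12,0]]'
python3 - <<'E'
from h import *
c=measure(G={"boss":(.504,-.247,.005)});cv2.imwrite("pics/w7.png",c["frame"][::2,::2,::-1])
m=max(blobs(c,200),key=lambda b:b[0][1]<200 and b[1])
print([(b[0].round(1),b[1]) for b in blobs(c,200)])
go(.504,-.2465,1.548,.027)
E
```

```text
clock: 24.15
position: [0.5032, -0.2462, 0.1587]
ee_rot: [-0.002, 1.0, -0.012, -0.002]
contact_force: [0.1, 0.7, 0.0]
width: 0.0512
gripper_force: 0.0
clock: 24.55
position: [0.5049, -0.2458, 0.1014]
ee_rot: [-0.0, 1.0, -0.011, 0.0]
contact_force: [0.1, 0.5, 0.3]
width: 0.0514
gripper_force: 0.0
wrist boss prism [ 0.5045 -0.2471  0.1544  0.8057] top [ 0.505  -0.2474  2.1141  0.932 ]
[(array([318.6, 217.1]), np.int32(1815))]
dx dy dz spin [-0.003   0.0002  0.1501] 0.0002 cur yaw -1.593 q6 1.02 rows>= 1 pos [ 0.5054 -0.2463  0.1021] t 24.6
```

View pics/w7.png

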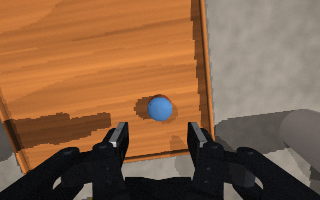

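Boss at (159,108) in the half-size view, centred between the pads; the cup is well to the right. Descending.

```bash
python3 -m creep '[[0.6,0,0.002,0.06,0],[0.6,0,0.002,0.12,0],[0.6,0,0.002,0.145,0],[0.6,0,0.002,0.15,0],[0.6,0,0.002,0.15,0]]'
python3 -m creep '[[0.4,0,0,0,0],[0.25,0,0,0,0],[0.25,0,0,0,0],[0.25,0,0,0,0],[0.25,0,0,0,0],[0.25,0,0,0,0]]' 40
python3 -m creep '[[0.25,0,0,-0.01,0],[0.25,0,0,-0.05,0],[0.25,0,0,-0.12,0],[0.25,0,0,-0.2,0],[0.25,0,0,-0.24,0],[0.25,0,0,-0.24,0],[0.25,0,0,-0.24,0]]'
python3 - <<'E'
from h import *
c=measure(G={"boss":(.504,-.247,.13)});cv2.imwrite("pics/w8.png",c["frame"][::2,::2,::-1])
go(.4978,.1010,1.548,.146)
E
```

```text
clock: 25.1
position: [0.5051, -0.2479, 0.0267]
ee_rot: [0.0, 1.0, -0.011, 0.001]
contact_force: [0.0, 0.3, -0.6]
width: 0.0512
gripper_force: 0.0
clock: 25.7
position: [0.5055, -0.2482, 0.0275]
ee_rot: [0.001, 1.0, -0.011, 0.002]
contact_force: [-0.2, 0.3, 6.6]
width: 0.03
gripper_force: 39.4
clock: 26.4
position: [0.5041, -0.2473, 0.1459]
ee_rot: [0.0, 1.0, -0.011, 0.0]
contact_force: [0.7, -0.1, -1.3]
width: 0.0298
gripper_force: 39.6
wrist boss prism [ 0.5015 -0.2467  0.0945  0.686 ] top [ 0.5068 -0.247   0.3352  0.841 ]
dx dy dz spin [-0.0273 -0.6955 -0.0014] -0.0 cur yaw -1.594 q6 1.01 rows>= 1 pos [ 0.5035 -0.247   0.1449] t 26.45
```

View pics/w8.png

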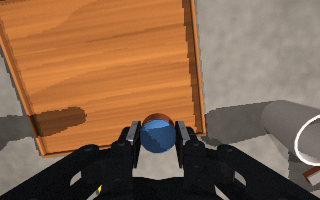

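Boss held upright (159,133). Carrying it to the square.

```bash
python3 -m creep '[[0.25,0,-0.03,0,0],[0.25,0,-0.1,0,0],[0.25,-0.01,-0.19,0,0],[0.25,-0.015,-0.28,0,0],[0.25,-0.02,-0.37,0,0],[0.25,-0.025,-0.46,0,0],[0.25,-0.028,-0.55,0,0],[0.25,-0.028,-0.64,0,0],[0.25,-0.028,-0.696,0,0],[0.25,-0.028,-0.696,0,0]]'
python3 -m creep '[[0.25,0,0,0.05,0],[0.25,0,0,0.1,0],[0.25,0,0,0.13,0],[0.25,0,0,0.14,0],[0.25,0,0,0.14,0],[0.25,0,0,0.14,0]]'
python3 - <<'E'
from h import *
c=eyes.get_image("wrist");cv2.imwrite("pics/w9.png",c["frame"][100:300,200:440,::-1])
go(.4975,.1011,1.548,.0567)
E
```

```text
clock: 27.45
position: [0.4965, 0.1048, 0.1445]
ee_rot: [-0.001, 1.0, -0.009, -0.002]
contact_force: [-0.2, -0.5, 0.5]
width: 0.0304
gripper_force: 39.7
clock: 28.05
position: [0.4985, 0.1006, 0.0761]
ee_rot: [-0.0, 1.0, -0.012, 0.0]
contact_force: [-0.4, -0.5, 0.6]
width: 0.0299
gripper_force: 39.7
dx dy dz spin [-0.0028 -0.0009  0.0395] -0.0 cur yaw -1.594 q6 1.66 rows>= 1 pos [0.4989 0.1006 0.0765] t 28.1
```

View pics/w9.png

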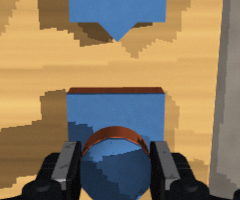

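The boss (115,168) is over the middle of the square (117,125–180 wide face) laterally; lowering.

```bash
python3 -m creep '[[0.25,-0.003,-0.001,0.02,0],[0.25,-0.003,-0.001,0.034,0],[0.25,-0.003,-0.001,0.036,0],[0.25,-0.003,-0.001,0.038,0],[0.25,-0.003,-0.001,0.038,0]]'
python3 -m creep '[[0.25,0,0,0.001,0],[0.25,0,0,0.002,0],[0.25,0,0,0.002,0]]'
```

```text
clock: 28.6
position: [0.4968, 0.1013, 0.0568]
ee_rot: [-0.0, 1.0, -0.011, 0.0]
contact_force: [0.1, -0.0, -0.1]
width: 0.0301
gripper_force: 39.8
clock: 28.9
position: [0.4971, 0.1013, 0.0565]
ee_rot: [-0.0, 1.0, -0.011, 0.0]
contact_force: [-1.7, 0.5, 5.0]
width: 0.0301
gripper_force: 40.1
```

Seated; releasing and backing off.

```bash
python3 -m creep '[[0.4,0,0,-0.002,0],[0.5,0,0,-0.002,0],[0.6,0,0,-0.002,0],[0.6,0,0,-0.002,0],[0.6,0,0,-0.04,0],[0.6,0,0,-0.12,0],[0.6,0,0,-0.2,0],[0.6,0,0,-0.3,0],[0.6,0,0,-0.38,0],[0.6,-0.05,0,-0.38,0]]' 40
python3 -m creep '[[0.6,-0.1,0,0,0],[0.6,-0.1,0,0,0],[0.6,-0.1,0,0,0]]'
python3 - <<'E'
from h import *
c=measure(G={"bar":(.654,.187,.018),"hexagon":(.583,.188,.018),"star":(.582,.098,.018),"cross":(.586,.279,.018)})
cv2.imwrite("pics/w10.png",c["frame"][:,:,::-1])
print(manip.get_state()["position"])
P=np.r_[prism("square",.4978,.1012,-.022,.018),prism("boss",.4978,.1012,0,.034)];uv=proj(c,P).round().astype(int)
f=c["frame"][:,:,::-1].copy();cv2.polylines(f,[uv[4:8]],True,(0,0,255));cv2.polylines(f,[uv[-24:]],True,(0,255,255))
u,v=uv[-1];f=f[max(v-70,0):v+70,max(u-80,0):u+80];cv2.imwrite("pics/w11.png",cv2.resize(f,None,fx=4,fy=4,interpolation=cv2.INTER_NEAREST))
E
```

```text
clock: 29.9
position: [0.4779, 0.102, 0.2519]
ee_rot: [-0.001, 1.0, -0.012, 0.008]
contact_force: [-0.3, 0.1, -0.0]
width: 0.0512
gripper_force: 0.0
clock: 30.2
position: [0.4208, 0.103, 0.246]
ee_rot: [-0.0, 1.0, -0.011, 0.0]
contact_force: [0.5, -0.5, -0.2]
width: 0.0511
gripper_force: 0.0
wrist cross prism [ 0.591   0.283  -0.0282  0.9181] top [0.5858 0.2776 1.5319 0.9763]
wrist hexagon prism [ 0.5886  0.1916 -1.0589  0.9618] top [0.5852 0.189  2.0736 0.9788]
wrist star prism [0.5843 0.0984 1.5525 0.9711] top [ 0.5816  0.0987 -0.803   0.9523]
[0.42216086 0.10299899 0.24611373]
```

View pics/w10.png

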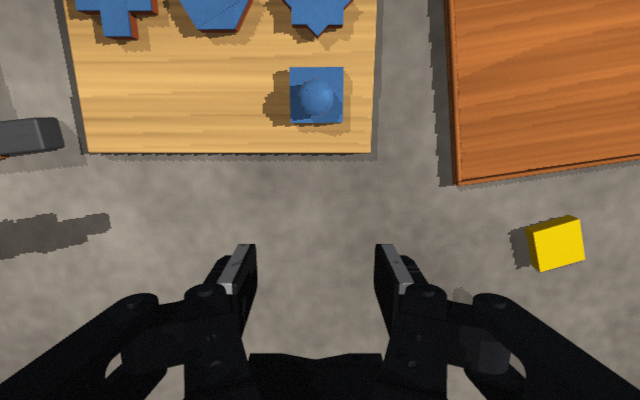

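View pics/w11.png

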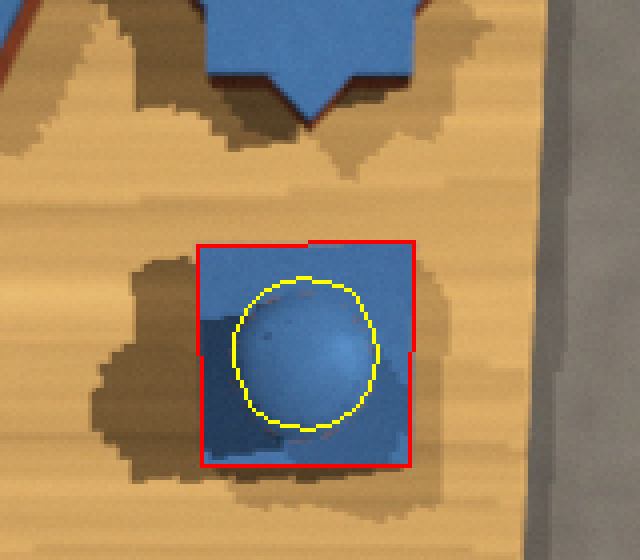

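The square matches its predicted outline exactly, and the boss sits within about 2 mm of its centre. The hexagon, star and cross haven't moved, and the gripper is clear. Handing in.

```bash
python3 -c "
from rig import manip
print(manip.sign_off())"
```

```text
the job is handed in; nothing more can be done
None
```

The job is handed in at about 30 s: all four tiles were measured inside the stated tolerances on the board, the boss is about 2 mm off the square's centre, and the arm stayed clear of the hammer and cup; the hand-in call returned no verdict.

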